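# Unlatch the taller canister and park its lid on the board

## Robot

A 6-joint arm with a two-finger parallel gripper is mounted at the origin on a cart in front of the work surface, level with it; the furniture and walls round the work are solid. World frame = base frame: x ahead of the robot, y to its left, z up, the work surface at z = 0. Lengths are in m, angles in rad, forces in N, time in s.
With the tool pointing down it reaches from about 0.4 to 0.925 m from the base axis. Payload 12.5 kg.
Tool frame: the origin (TCP) lies midway between the tips of the shut fingers; the grasp point (between the pads) lies ctrl.grasp_offset behind it (ctrl.grasp_offset is the distance from the TCP to the grasp point, in m); z points along the fingers, y is the line along which they close (so a half turn about z gives the same grasp; the last joint's range is limited). The gripper opens to 95 mm and grips with 3 to 60 N. Pads are 20 mm wide; open, the fingers measure 119 mm over their backs; the gripper's body (75 mm by 180 mm) begins 59 mm behind the grasp point.
Start: joints at [1.115, 0.491, 1.559, -0, 1.092, -0.106], TCP at [0.214, 0.587, 0.215] pointing down, gripper open.
Joint ranges: [-3.1, 3.1], [-0.84, 2.19], [0.05, 2.79], [-1.13, 4.28], [0.06, 2.93], [-2.69, 2.69]. Speed limits (rad/s): [2.22, 2.22, 2.79, 3.14, 3.14, 3.14].

## Interface

Orientations are given as a unit quaternion [x, y, z, w].
In Python, from station import ctrl gives the robot as it stands.
- The arm moves only by the shell command python3 -m pendant 'ROWS' [OPENING] [FORCE]. ROWS is JSON, a list of rows, each an object of numbers: "x", "y", "z": the shift along the world's x, y, z in mm; "wx", "wy", "wz": the turn, a rotation vector about the world's x, y, z in rad. A call has 1 to 12 rows; each row is the pose to reach, as a shift and turn from the pose commanded when the call began; what a row does not reach only later rows make up. A row lasts 1/12 s, in which the tool goes at most 41.7 mm and 7.16 degrees, less where a joint would pass 70% of its speed; a pose out of reach is approached as far as the arm can. A call with a gripper value outside its range is refused whole. OPENING is the opening, from 0 (shut) to 1 (fully open), set as the call begins (- or left out, the last holds). The fingers move at their own pace and stop on an object; FORCE is the grip in N (left out, the last holds). Time passes only in rows, so rows that repeat a pose let the fingers close. It gives the time, the measured TCP pose, the force, the opening and the grip force at its end, in the units of the state.
- ctrl.get_state(): the state, without advancing time (a new reading comes with each control period).
- ctrl.camera(name): name is "scene" or "top"; returns the picture (384x512x3 uint8, red, green, blue); there is no depth.
- ctrl.camera_model(name): a dict with "intrinsics" (3x3 intrinsics, pixels), "origin" and "attitude" of the camera in the world. Camera axes: x right, y up, looking along -z (the intrinsics and any distortion apply to the point x, -y, -z); pixel columns grow to the right and rows downward; lengths in m; the calibration is good to about 2 mm. A picture is of the moment at which its call begins. camera_model takes no time and is no camera call.
- ctrl.hand_in(): hands the job in; it is judged then, once.
Trained networks look in the newest picture that a camera, given by its name, has taken for a name from the list of things; names that differ only in an ending like _2 or _b are one class to them, and where a whole thing is asked for, a point or a joint stands for the part that bears it (a point fixed in the world has none). Each returns a list of dicts, best first, with "p" (0 to 1); they miss things now and then, are a little off and sometimes report something else, mostly with a low value. They report only what shows in the picture. A call takes as long as a camera call.
- ctrl.spot_in(query, camera): "bbox" ([centre column, centre row, width, height] in pixels, round what is visible of it).
The state is a dict: "t": time; "joint_pos": joint angles; "dq": joint speeds; "joint_efforts": joint torques, N m; "tcp_pos": TCP position; "eef_rot": TCP orientation; "force": force on the tool from outside, world axes, zero at the start; "moment": the same for the moment, N m; "finger_gap": finger opening in m; "gripper_force": force on a finger pad.
Only numpy, scipy, OpenCV 4.12 (cv2) and the standard library are available. Lean on these libraries where they do the work, as an engineer would, in place of code of your own. Each camera call takes 0.05 s, during which the arm holds its last target. There are 200 camera calls.

## Task

Open the taller of the two white canisters: pinch the two spring buttons on its lid together to free the catch and lift the lid off. Still holding it, set it down right way up on the wooden chopping board, wholly on the board and without dropping it, then let go. Leave the lower canister shut.

Things in the scene. Friction and masses are not known exactly. Their poses are not given: they have to be found in the camera images.
- tall_lid_grip (a point): Midway between the two buttons of the 120 mm high canister's lid: grey square plate 96x96x8 mm with a block 34 (x) x 36 (y) x 44 high on it, a dark button on the block's +y and -y sides. z up, y is the line through the buttons. The point is 14 mm below the block's top, 30 above the plate, 38 above the canister's rim, 56 above the lid's foot (two 18 mm rails under the plate). Lid about 0.17 kg.
- tall_button_a (a joint): Button on the lid's +y side, 26 mm wide, 22 high: travel inward in m, 0 = out (its hook is under the canister's inner lip), 0.008 = fully in; hook free from 0.0065. Button faces are 56 mm apart at rest, 40 mm both fully in. Spring 3 N at the start, 8 N fully in; springs back when let go. Both must stay in until the lid is 25 mm up.
- tall_button_b (a joint): The same for the button on the lid's -y side.
- low_lid_grip (a point): The same point on the identical lid of the lower canister (75 mm high), which stays shut. Both canisters are white, square, 96x96 mm outside, heavy and fixed, at least 0.18 m apart between centres; either may be on the left.
- board: Light wooden chopping board lying fixed on the worktop, 220 (x) x 180 (y) x 18 mm, with a dark dot near one corner; origin at the centre of its underside, z up. The grip point of a lid standing on it is 74 mm above the origin.

How it is judged:
On the way, in this order (a step that is already met when the one before it is completed fails the run):
1. both buttons of the tall canister's lid are pressed in together while the lid is still seated (value of joint each of tall_button_a, tall_button_b above 0.0055 m and distance of tall_lid_grip from where it was at the start of the episode below 0.008 m), for 0.1 s.
2. the lid is lifted clear of the canister (distance of tall_lid_grip from where it was at the start of the episode above 0.03 m), for 0.1 s.
3. the lid, still pinched, is lowered on to the board (within 15 mm of standing on it) (value of joint each of tall_button_a, tall_button_b above 0.003 m and z of tall_lid_grip in the frame of board below 0.089 m and x of tall_lid_grip in the frame of board between -0.085 and 0.085 m and y of tall_lid_grip in the frame of board between -0.065 and 0.065 m), for 0.1 s.
At the end, for the whole second after the job is handed in: The tall canister's lid stands upright (10 degrees) on the board, centre within 75 mm (board x) and 55 mm (board y) of the board's, height within 8 mm of standing flat, both buttons sprung out (2 mm); the lower canister's lid is within 10 mm of its start (x of tall_lid_grip in the frame of board between -0.075 and 0.075 m and y of tall_lid_grip in the frame of board between -0.055 and 0.055 m and z of tall_lid_grip in the frame of board between 0.066 and 0.082 m and angle between tall_lid_grip's own z axis and vertical below 0.17 rad and value of joint each of tall_button_a, tall_button_b below 0.002 m and distance of low_lid_grip from where it was at the start of the episode below 0.01 m); the robot touches nothing.
It fails at once if the lower canister's lid is taken off or displaced by more than 10 mm (distance of low_lid_grip from where it was at the start of the episode above 0.01 m).
It also fails if it takes over 45 s, if anything falls off the work surface, if the arm or the gripper's body presses on something with over 40 N, if the wrist force passes 120 N, or if a joint passes its speed limit or range.

## Working session

There is one attempt and no reset: what is moved stays moved. The work goes in short steps, Python scripts to look and compute and a shell command to move; the robot and the scene stay as the last step left them, time stands still between calls to the robot, and variables do not carry over. Pictures are saved under pics/ and viewed, at most 10 in all, crops included, and the job is handed in when it is done.

```bash
mkdir -p pics; python3 - <<'E'
from station import ctrl
import cv2,numpy as np
for n in("scene","top"):
    im=ctrl.camera(n); cv2.imwrite(f"pics/{n}0.png",im[:,:,::-1])
    m=ctrl.camera_model(n); print(n,{k:np.round(v,4).tolist() if not isinstance(v,str) else v for k,v in m.items()})
    for q in("tall_lid_grip","low_lid_grip","tall_button_a","board"):
        print(q,[(round(d["p"],2),np.round(d["bbox"],1).tolist()) for d in ctrl.spot_in(q,n)[:4]])
s=ctrl.get_state(); print(s["t"],s["tcp_pos"],s["eef_rot"],s["finger_gap"],ctrl.grasp_offset)
E
```

```text
scene {'intrinsics': [[434.7025, 0.0, 250.9541], [0.0, 434.7025, 180.9734], [0.0, 0.0, 1.0]], 'origin': [-0.137, -0.4987, 0.6351], 'attitude': [0.4572, -0.1929, -0.3381, 0.7996]}
tall_lid_grip [(0.93, [184.6, 145.5, 47.6, 31.4])]
low_lid_grip [(0.95, [245.7, 204.2, 57.2, 33.0])]
tall_button_a [(0.39, [191.8, 140.3, 11.1, 11.8])]
board [(0.86, [347.2, 289.1, 144.0, 95.9])]
top {'intrinsics': [[485.5303, 0.0, 264.1426], [0.0, 485.5303, 190.2819], [0.0, 0.0, 1.0]], 'origin': [0.387, 0.1028, 1.1095], 'attitude': [0.031, -0.0321, -0.697, 0.7157]}
tall_lid_grip [(0.84, [140.5, 179.1, 54.2, 54.2])]
low_lid_grip [(0.37, [126.3, 179.9, 2.8, 13.5])]
tall_button_a [(0.46, [148.3, 174.7, 15.7, 18.2])]
board [(0.93, [388.1, 202.4, 92.1, 114.0])]
0.5 [0.21416761 0.58716813 0.21464393] [1.74004042e-01 9.84744938e-01 2.40356100e-05 8.48467196e-06] 0.09533653213640875 0.0188
```

View pics/scene0.png

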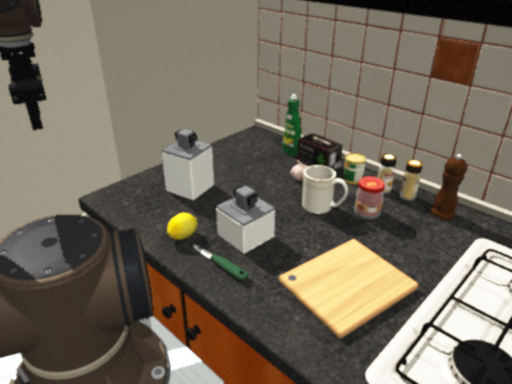

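View pics/top0.png

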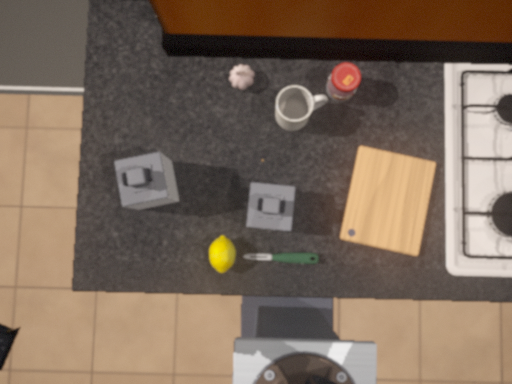

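The scene picture shows the tall canister on the left (lid near 188,145), the low one near (246,205) and the board at (347,287). The top picture shows them at (138,180), (271,206) and (388,201), with the dot at (351,232). I'll zoom in to get the lid's yaw and the corners.

```bash
python3 - <<'E'
import cv2,numpy as np
t=cv2.imread("pics/top0.png"); s=cv2.imread("pics/scene0.png")
a=cv2.resize(t[145:215,105:185],None,fx=5,fy=5,interpolation=cv2.INTER_CUBIC)
b=cv2.resize(s[120:200,150:226],None,fx=5,fy=5,interpolation=cv2.INTER_CUBIC)
h=max(a.shape[0],b.shape[0]); p=lambda i:cv2.copyMakeBorder(i,0,h-i.shape[0],0,0,cv2.BORDER_CONSTANT)
o=np.hstack([p(a),p(b)])
o=np.clip(o*1.4,0,255).astype(np.uint8)
print(o.shape);cv2.imwrite("pics/crop1.png",o)
E
```

```text
(400, 780, 3)
```

View pics/crop1.png

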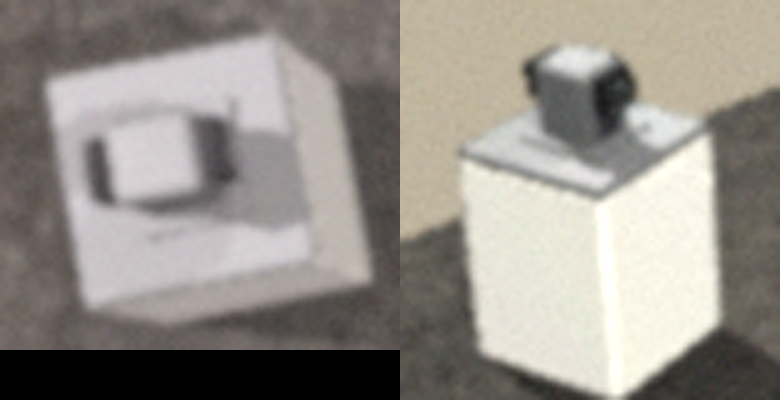

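The left crop shows the plate corners at (47,80), (275,35), (312,262) and (85,305). The block top is centred near (153,158), with the buttons along the near-horizontal image direction. Next I'll back-project these.

```bash
cat > h.py <<'E'
from station import ctrl
import numpy as np
from scipy.spatial.transform import Rotation as R
def bp(n,px,z):
    m=ctrl.camera_model(n);K=np.array(m["intrinsics"]);o=np.array(m["origin"])
    px=np.atleast_2d(px).astype(float)
    d=np.c_[(px[:,0]-K[0,2])/K[0,0],-(px[:,1]-K[1,2])/K[1,1],-np.ones(len(px))]
    d=R.from_quat(m["attitude"]).apply(d); return o+d*((z-o[2])/d[:,2])[:,None]
E
python3 - <<'E'
from h import *
c=lambda a,x,y:(np.array(a)+.5)/5-.5+[x,y]
P=bp("top",c([(47,80),(275,35),(312,262),(85,305)],105,145),.128)
print(P.round(4),P.mean(0)); print([np.linalg.norm(P[i]-P[i-1]).round(4) for i in range(4)])
print([np.degrees(np.arctan2(*(P[j]-P[i])[1::-1])).round(1) for i,j in((1,0),(2,3),(3,0),(2,1))])
print("block",bp("top",c((153,158),105,145),.172))
S=bp("scene",c([(62,152),(205,193),(312,128)],150,120),.128);print("scene",S.round(4),(S[0]+S[2])/2)
B=bp("top",[(360,147),(436,160),(417,255),(340,239)],.018);print(B.round(4),B.mean(0));print([np.linalg.norm(B[i]-B[i-1]).round(4) for i in range(4)])
print([np.degrees(np.arctan2(*(B[j]-B[i])[1::-1])).round(1) for i,j in((1,0),(2,3),(3,0),(2,1))])
L=bp("top",[(271,206)],.119);print("low",L)
s=ctrl.get_state();print(R.from_quat(s["eef_rot"]).as_matrix().round(3))
E
```

```text
[[0.5275 0.4102 0.128 ]
 [0.5485 0.3181 0.128 ]
 [0.456  0.2989 0.128 ]
 [0.4362 0.3899 0.128 ]] [0.49205298 0.35425971 0.128     ]
[np.float64(0.0936), np.float64(0.0944), np.float64(0.0945), np.float64(0.0931)]
[np.float64(102.9), np.float64(102.3), np.float64(12.5), np.float64(11.7)]
block [[0.49175715 0.35361074 0.172     ]]
scene [[0.4326 0.3798 0.128 ]
 [0.4552 0.2898 0.128 ]
 [0.5426 0.3075 0.128 ]] [0.48759917 0.34367505 0.128     ]
[[ 0.5894 -0.1131  0.018 ]
 [ 0.5642 -0.286   0.018 ]
 [ 0.3488 -0.2425  0.018 ]
 [ 0.3798 -0.0701  0.018 ]] [ 0.47056475 -0.17790599  0.018     ]
[np.float64(0.214), np.float64(0.1748), np.float64(0.2197), np.float64(0.1751)]
[np.float64(81.7), np.float64(79.8), np.float64(-11.6), np.float64(-11.4)]
low [[0.44385839 0.08766504 0.119     ]]
[[-0.939  0.343  0.   ]
 [ 0.343  0.939  0.   ]
 [-0.     0.    -1.   ]]
```

Tall lid at about (0.491, 0.353), button line at 102.3°; board centre about (0.470, -0.178), yaw about -11°. I'll move to a hover above the lid and turn the tool +0.566 rad.

```bash
python3 -m pendant '[{"x":30,"y":-25,"z":5,"wz":0.08},{"x":60,"y":-50,"z":5,"wz":0.16},{"x":90,"y":-76,"z":5,"wz":0.24},{"x":120,"y":-101,"z":5,"wz":0.32},{"x":150,"y":-127,"z":5,"wz":0.4},{"x":180,"y":-152,"z":5,"wz":0.48},{"x":210,"y":-178,"z":5,"wz":0.566},{"x":240,"y":-203,"z":5,"wz":0.566},{"x":265,"y":-225,"z":5,"wz":0.566},{"x":277,"y":-235,"z":5,"wz":0.566},{"x":277,"y":-235,"z":5,"wz":0.566},{"x":277,"y":-235,"z":5,"wz":0.566}]' 1
python3 - <<'E'
from h import *
import cv2
ims=[]
for n,(x,y,w,h) in (("top",(95,130,100,90)),("scene",(140,70,100,130))):
    im=ctrl.camera(n)[y:y+h,x:x+w,::-1]; im=cv2.resize(im,None,fx=4,fy=4,interpolation=cv2.INTER_CUBIC)
    ims.append(cv2.copyMakeBorder(im,0,520-4*h,0,0,cv2.BORDER_CONSTANT))
cv2.imwrite("pics/hover.png",np.clip(np.hstack(ims)*1.4,0,255).astype(np.uint8))
s=ctrl.get_state();print(s["tcp_pos"],s["force"],R.from_quat(s["eef_rot"]).as_matrix().round(3).tolist())
E
```

```text
[0.21416832 0.58718096 0.21467295] [ 0.79633669 -0.09055672  0.97308332] [[-0.939, 0.343, 0.0], [0.343, 0.939, 0.0], [-0.0, 0.0, -1.0]]$[0]: bad value
```

View pics/hover.png

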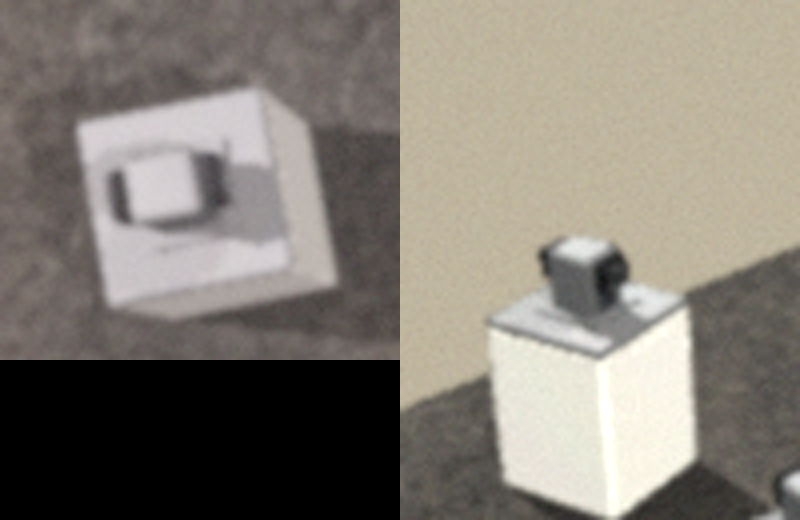

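The move was refused and the arm hasn't moved: the picture shows only the canister. Each row probably needs all six values.

```bash
python3 -m pendant '[{"x":30,"y":-25,"z":5,"wx":0,"wy":0,"wz":0.08},{"x":60,"y":-50,"z":5,"wx":0,"wy":0,"wz":0.16},{"x":90,"y":-76,"z":5,"wx":0,"wy":0,"wz":0.24},{"x":120,"y":-101,"z":5,"wx":0,"wy":0,"wz":0.32},{"x":150,"y":-127,"z":5,"wx":0,"wy":0,"wz":0.4},{"x":180,"y":-152,"z":5,"wx":0,"wy":0,"wz":0.48},{"x":210,"y":-178,"z":5,"wx":0,"wy":0,"wz":0.566},{"x":240,"y":-203,"z":5,"wx":0,"wy":0,"wz":0.566},{"x":265,"y":-225,"z":5,"wx":0,"wy":0,"wz":0.566},{"x":277,"y":-235,"z":5,"wx":0,"wy":0,"wz":0.566},{"x":277,"y":-235,"z":5,"wx":0,"wy":0,"wz":0.566},{"x":277,"y":-235,"z":5,"wx":0,"wy":0,"wz":0.566}]' 1
```

```text
t: 1.6
tcp_pos: [0.4912, 0.352, 0.2195]
eef_rot: [-0.107, 0.994, 0.0, -0.0]
force: [-0.6, 1.0, -0.5]
finger_gap: 0.0948
gripper_force: 0.0
```

```bash
python3 - <<'E'
from h import *
import cv2
ims=[]
for n,(x,y,w,h) in (("top",(95,130,100,90)),("scene",(140,70,100,130))):
    im=ctrl.camera(n)[y:y+h,x:x+w,::-1]; im=cv2.resize(im,None,fx=4,fy=4,interpolation=cv2.INTER_CUBIC)
    ims.append(cv2.copyMakeBorder(im,0,520-4*h,0,0,cv2.BORDER_CONSTANT))
o=np.hstack(ims)
# project TCP, finger tips, and estimated grip into scene crop
m=ctrl.camera_model("scene");K=np.array(m["intrinsics"])
s=ctrl.get_state();M=R.from_quat(s["eef_rot"]).as_matrix();T=np.array(s["tcp_pos"])
def pr(p):
    c=R.from_quat(m["attitude"]).inv().apply(np.array(p)-m["origin"]);return K[0,0]*c[0]/-c[2]+K[0,2],-K[1,1]*c[1]/-c[2]+K[1,2]
for p in (T,[T[0],T[1],.172],[T[0],T[1],.128]+M[:,0]*.048+M[:,1]*.048*[1,1,1],[T[0],T[1],.128]-M[:,0]*.048+M[:,1]*.048,[T[0],T[1],.128]-M[:,0]*.048-M[:,1]*.048,[T[0],T[1],.128]+M[:,0]*.048-M[:,1]*.048):
    u,v=pr(p);q=(int(400+(u+.5-140)*4),int((v+.5-70)*4));print(q);cv2.circle(o,q,3,(0,0,255),-1)
cv2.imwrite("pics/hover2.png",np.clip(o*1.3,0,255).astype(np.uint8))
E
```

```text
(574, 177)
(580, 245)
(481, 317)
(575, 265)
(686, 296)
(596, 352)
```

View pics/hover2.png

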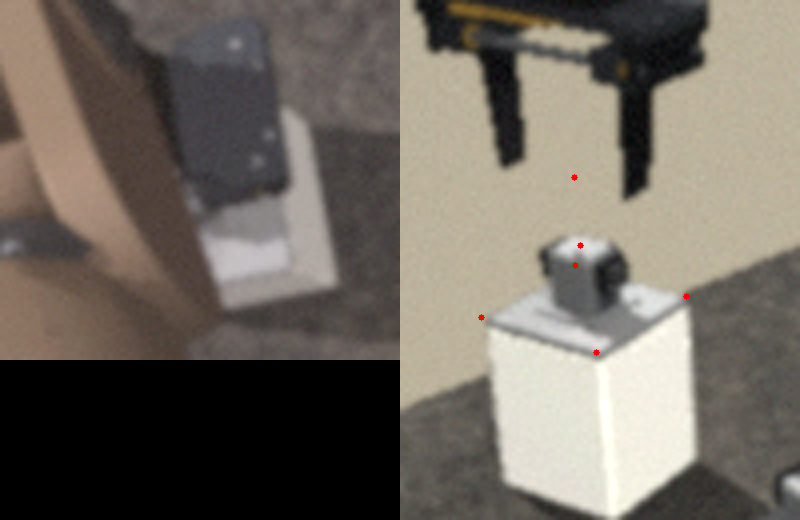

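The gripper in the scene view projects correctly (tips' midpoint at (573,181), predicted (574,177)). The lid's real corners sit about 5 crop px right of and 3 px below my model, so it is about 5 mm further to -y by this view. I'll compromise by shifting -3.5 mm in y, descend, and then use force feedback.

```bash
python3 -m pendant '[{"x":0,"y":-3.5,"z":-15,"wx":0,"wy":0,"wz":0},{"x":0,"y":-3.5,"z":-35,"wx":0,"wy":0,"wz":0},{"x":0,"y":-3.5,"z":-55,"wx":0,"wy":0,"wz":0},{"x":0,"y":-3.5,"z":-70,"wx":0,"wy":0,"wz":0},{"x":0,"y":-3.5,"z":-80,"wx":0,"wy":0,"wz":0},{"x":0,"y":-3.5,"z":-80,"wx":0,"wy":0,"wz":0},{"x":0,"y":-3.5,"z":-80,"wx":0,"wy":0,"wz":0}]' 1
Z='{"x":0,"y":0,"z":0,"wx":0,"wy":0,"wz":0}'
python3 -m pendant '[{"x":0,"y":0,"z":0,"wx":0,"wy":0,"wz":0},{"x":0,"y":0,"z":0,"wx":0,"wy":0,"wz":0},{"x":0,"y":0,"z":0,"wx":0,"wy":0,"wz":0},{"x":0,"y":0,"z":0,"wx":0,"wy":0,"wz":0},{"x":0,"y":0,"z":0,"wx":0,"wy":0,"wz":0},{"x":0,"y":0,"z":0,"wx":0,"wy":0,"wz":0}]' 0.55 20
```

```text
t: 2.28
tcp_pos: [0.4907, 0.3494, 0.1399]
eef_rot: [-0.108, 0.994, 0.0, -0.0]
force: [0.2, 0.2, 0.7]
finger_gap: 0.0951
gripper_force: 0.0
t: 2.78
tcp_pos: [0.4913, 0.3488, 0.1399]
eef_rot: [-0.108, 0.994, 0.0, 0.0]
force: [-0.5, 1.7, 2.0]
finger_gap: 0.0604
gripper_force: 1.1
```

```bash
python3 -m pendant '[{"x":0,"y":0,"z":0,"wx":0,"wy":0,"wz":0},{"x":0,"y":0,"z":0,"wx":0,"wy":0,"wz":0},{"x":0,"y":0,"z":0,"wx":0,"wy":0,"wz":0},{"x":0,"y":0,"z":0,"wx":0,"wy":0,"wz":0},{"x":0,"y":0,"z":0,"wx":0,"wy":0,"wz":0},{"x":0,"y":0,"z":0,"wx":0,"wy":0,"wz":0}]' 0.55 20
python3 -c "
from h import *
for i in range(4):
  s=ctrl.get_state();print(s['force'].round(2),s['moment'].round(2),s['finger_gap'],s['gripper_force']);ctrl.camera('top')"
```

```text
t: 3.28
tcp_pos: [0.4913, 0.3488, 0.1399]
eef_rot: [-0.108, 0.994, 0.0, 0.0]
force: [-0.2, 1.2, 5.6]
finger_gap: 0.0519
gripper_force: 3.7
[-0.21  1.17  5.59] [0.58 0.14 0.05] 0.05189042482330873 3.7388435751199722
[-1.29  3.08  5.75] [ 0.62  0.18 -0.02] 0.05258795204152228 3.725271373987198
[-0.97  1.59  6.03] [0.58 0.13 0.04] 0.052327673412116055 3.723871372640133
[-0.66  2.13  5.75] [0.56 0.17 0.06] 0.052431508687687804 3.722858503460884
```

Both fingers touch, and the +y side presses slightly harder. I'll shift 1 mm to +y and squeeze fully.

```bash
python3 -m pendant '[{"x":-0.2,"y":1,"z":0,"wx":0,"wy":0,"wz":0},{"x":-0.2,"y":1,"z":0,"wx":0,"wy":0,"wz":0},{"x":-0.2,"y":1,"z":0,"wx":0,"wy":0,"wz":0},{"x":-0.2,"y":1,"z":0,"wx":0,"wy":0,"wz":0},{"x":-0.2,"y":1,"z":0,"wx":0,"wy":0,"wz":0},{"x":-0.2,"y":1,"z":0,"wx":0,"wy":0,"wz":0},{"x":-0.2,"y":1,"z":0,"wx":0,"wy":0,"wz":0},{"x":-0.2,"y":1,"z":0,"wx":0,"wy":0,"wz":0}]' 0 25
python3 -c "
from h import *
for i in range(3):
  s=ctrl.get_state();print(s['force'].round(2),s['moment'].round(2),s['finger_gap'],s['gripper_force']);ctrl.camera('top')"
```

```text
t: 4.15
tcp_pos: [0.4911, 0.35, 0.1403]
eef_rot: [-0.108, 0.994, 0.0, 0.0]
force: [-3.2, 3.6, 7.9]
finger_gap: 0.0382
gripper_force: 25.0
[-3.16  3.55  7.94] [0.73 0.41 0.08] 0.038218281612595995 24.993716776371002
[-1.45  4.13  8.23] [0.71 0.42 0.09] 0.038175552228842426 24.993640780448914
[-2.62  3.55  8.72] [0.76 0.39 0.06] 0.03829896008999899 24.993609488010406
```

The gap is about 39 mm, so both buttons are fully in. Lifting slowly.

```bash
python3 -m pendant '[{"x":0,"y":0,"z":3,"wx":0,"wy":0,"wz":0},{"x":0,"y":0,"z":7,"wx":0,"wy":0,"wz":0},{"x":0,"y":0,"z":12,"wx":0,"wy":0,"wz":0},{"x":0,"y":0,"z":18,"wx":0,"wy":0,"wz":0},{"x":0,"y":0,"z":25,"wx":0,"wy":0,"wz":0},{"x":0,"y":0,"z":33,"wx":0,"wy":0,"wz":0},{"x":0,"y":0,"z":42,"wx":0,"wy":0,"wz":0},{"x":0,"y":0,"z":52,"wx":0,"wy":0,"wz":0},{"x":0,"y":0,"z":62,"wx":0,"wy":0,"wz":0},{"x":0,"y":0,"z":70,"wx":0,"wy":0,"wz":0},{"x":0,"y":0,"z":70,"wx":0,"wy":0,"wz":0}]'
python3 - <<'E'
from h import *
import cv2
im=ctrl.camera("scene");cv2.imwrite("pics/lift.png",cv2.resize(im[20:260,100:300,::-1],None,fx=2.5,fy=2.5))
E
```

```text
t: 5.22
tcp_pos: [0.4916, 0.3499, 0.2118]
eef_rot: [-0.108, 0.994, 0.001, 0.001]
force: [-0.0, 0.3, -1.8]
finger_gap: 0.0384
gripper_force: 25.0
```

View pics/lift.png

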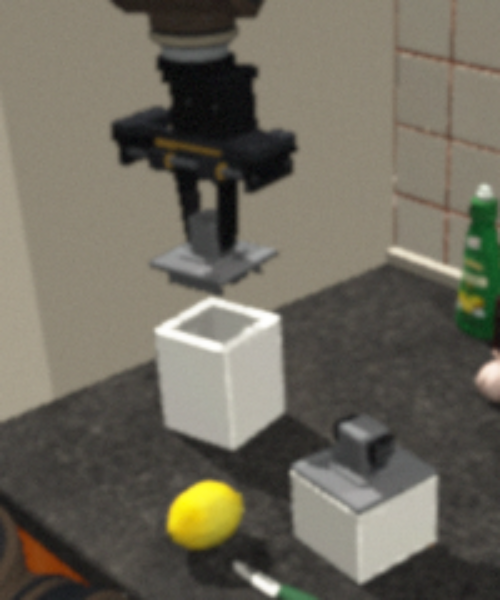

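The picture shows the lid level in the fingers above the open tall canister, clear of the low one. Now I'll carry it to the board, raised 25 mm more.

```bash
python3 -m pendant '[{"x":0,"y":-8,"z":8,"wx":0,"wy":0,"wz":0},{"x":0,"y":-23,"z":18,"wx":0,"wy":0,"wz":-0.02},{"x":-2,"y":-45,"z":25,"wx":0,"wy":0,"wz":-0.04},{"x":-3,"y":-73,"z":25,"wx":0,"wy":0,"wz":-0.06},{"x":-4,"y":-103,"z":25,"wx":0,"wy":0,"wz":-0.08},{"x":-5,"y":-133,"z":25,"wx":0,"wy":0,"wz":-0.1},{"x":-6,"y":-163,"z":25,"wx":0,"wy":0,"wz":-0.13},{"x":-7,"y":-193,"z":25,"wx":0,"wy":0,"wz":-0.15},{"x":-8,"y":-223,"z":25,"wx":0,"wy":0,"wz":-0.17},{"x":-9,"y":-253,"z":25,"wx":0,"wy":0,"wz":-0.2},{"x":-10,"y":-283,"z":25,"wx":0,"wy":0,"wz":-0.22},{"x":-11,"y":-313,"z":25,"wx":0,"wy":0,"wz":-0.24}]' && python3 -m pendant '[{"x":-1,"y":-30,"z":0,"wx":0,"wy":0,"wz":-0.03},{"x":-2,"y":-60,"z":0,"wx":0,"wy":0,"wz":-0.05},{"x":-3,"y":-90,"z":0,"wx":0,"wy":0,"wz":-0.08},{"x":-5,"y":-120,"z":0,"wx":0,"wy":0,"wz":-0.1},{"x":-6,"y":-147,"z":0,"wx":0,"wy":0,"wz":-0.13},{"x":-7,"y":-172,"z":0,"wx":0,"wy":0,"wz":-0.15},{"x":-9,"y":-192,"z":0,"wx":0,"wy":0,"wz":-0.17},{"x":-10,"y":-207,"z":0,"wx":0,"wy":0,"wz":-0.17},{"x":-10,"y":-215,"z":0,"wx":0,"wy":0,"wz":-0.17},{"x":-10,"y":-215,"z":0,"wx":0,"wy":0,"wz":-0.17},{"x":-10,"y":-215,"z":0,"wx":0,"wy":0,"wz":-0.17}]'
```

```text
t: 6.27
tcp_pos: [0.4791, 0.0344, 0.2353]
eef_rot: [0.013, 1.0, -0.0, 0.0]
force: [1.2, -0.1, -1.5]
finger_gap: 0.0375
gripper_force: 25.0
t: 7.18
tcp_pos: [0.4695, -0.1784, 0.2349]
eef_rot: [0.097, 0.995, 0.0, -0.0]
force: [-0.5, 1.3, -1.1]
finger_gap: 0.0377
gripper_force: 25.0
```

```bash
python3 -m pendant '[{"x":0,"y":0,"z":-12,"wx":0,"wy":0,"wz":0},{"x":0,"y":0,"z":-32,"wx":0,"wy":0,"wz":0},{"x":0,"y":0,"z":-57,"wx":0,"wy":0,"wz":0},{"x":0,"y":0,"z":-82,"wx":0,"wy":0,"wz":0},{"x":0,"y":0,"z":-107,"wx":0,"wy":0,"wz":0},{"x":0,"y":0,"z":-130,"wx":0,"wy":0,"wz":0},{"x":0,"y":0,"z":-148,"wx":0,"wy":0,"wz":0},{"x":0,"y":0,"z":-160,"wx":0,"wy":0,"wz":0},{"x":0,"y":0,"z":-167,"wx":0,"wy":0,"wz":0},{"x":0,"y":0,"z":-171,"wx":0,"wy":0,"wz":0},{"x":0,"y":0,"z":-171,"wx":0,"wy":0,"wz":0},{"x":0,"y":0,"z":-171,"wx":0,"wy":0,"wz":0}]' && python3 -m pendant '[{"x":0,"y":0,"z":-2,"wx":0,"wy":0,"wz":0},{"x":0,"y":0,"z":-4,"wx":0,"wy":0,"wz":0},{"x":0,"y":0,"z":-5,"wx":0,"wy":0,"wz":0},{"x":0,"y":0,"z":-6,"wx":0,"wy":0,"wz":0},{"x":0,"y":0,"z":-6,"wx":0,"wy":0,"wz":0},{"x":0,"y":0,"z":-6,"wx":0,"wy":0,"wz":0}]'
python3 - <<'E'
from h import *
import cv2
im=ctrl.camera("scene");cv2.imwrite("pics/down.png",cv2.resize(im[140:340,240:460,::-1],None,fx=2.5,fy=2.5))
E
```

```text
t: 8.18
tcp_pos: [0.4703, -0.1781, 0.0642]
eef_rot: [0.097, 0.995, -0.0, 0.0]
force: [0.4, 1.2, -2.3]
finger_gap: 0.0378
gripper_force: 25.0
t: 8.68
tcp_pos: [0.47, -0.1784, 0.0577]
eef_rot: [0.097, 0.995, 0.0, 0.0]
force: [0.7, 0.4, -2.0]
finger_gap: 0.038
gripper_force: 25.0
```

View pics/down.png

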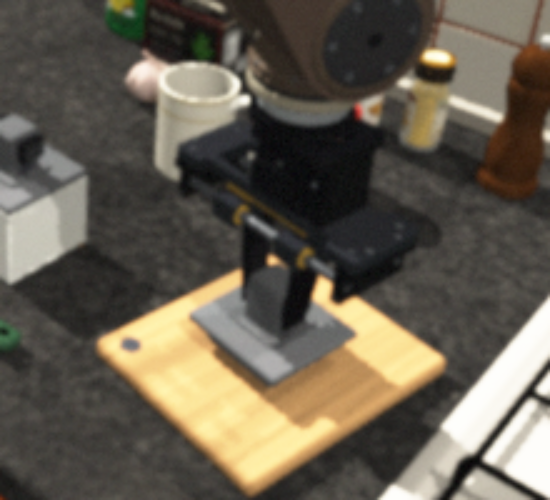

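The lid, still pinched, is level and roughly central over the board, just above it. I'll lower until it makes contact.

```bash
python3 -m pendant '[{"x":0,"y":0,"z":-0.7,"wx":0,"wy":0,"wz":0},{"x":0,"y":0,"z":-1.4,"wx":0,"wy":0,"wz":0},{"x":0,"y":0,"z":-2,"wx":0,"wy":0,"wz":0},{"x":0,"y":0,"z":-2,"wx":0,"wy":0,"wz":0},{"x":0,"y":0,"z":-2,"wx":0,"wy":0,"wz":0}]'
```

```text
t: 9.15
tcp_pos: [0.4701, -0.1784, 0.0562]
eef_rot: [0.097, 0.995, -0.0, 0.0]
force: [-2.1, 1.3, 7.7]
finger_gap: 0.0381
gripper_force: 25.0
```

It's in contact (Fz about +8 N). Opening, then retreating.

```bash
python3 -m pendant '[{"x":0,"y":0,"z":0,"wx":0,"wy":0,"wz":0},{"x":0,"y":0,"z":0,"wx":0,"wy":0,"wz":0},{"x":0,"y":0,"z":0,"wx":0,"wy":0,"wz":0},{"x":0,"y":0,"z":0,"wx":0,"wy":0,"wz":0},{"x":0,"y":0,"z":0,"wx":0,"wy":0,"wz":0},{"x":0,"y":0,"z":0,"wx":0,"wy":0,"wz":0},{"x":0,"y":0,"z":0,"wx":0,"wy":0,"wz":0},{"x":0,"y":0,"z":0,"wx":0,"wy":0,"wz":0},{"x":0,"y":0,"z":0,"wx":0,"wy":0,"wz":0},{"x":0,"y":0,"z":0,"wx":0,"wy":0,"wz":0}]' 1
```

```text
t: 9.98
tcp_pos: [0.47, -0.1783, 0.0556]
eef_rot: [0.097, 0.995, 0.0, -0.0]
force: [0.1, -0.5, 0.3]
finger_gap: 0.0942
gripper_force: 0.0
```

```bash
python3 -m pendant '[{"x":0,"y":0,"z":10,"wx":0,"wy":0,"wz":0},{"x":0,"y":0,"z":25,"wx":0,"wy":0,"wz":0},{"x":0,"y":0,"z":45,"wx":0,"wy":0,"wz":0},{"x":0,"y":0,"z":65,"wx":0,"wy":0,"wz":0},{"x":0,"y":0,"z":90,"wx":0,"wy":0,"wz":0},{"x":0,"y":0,"z":115,"wx":0,"wy":0,"wz":0},{"x":0,"y":0,"z":130,"wx":0,"wy":0,"wz":0},{"x":0,"y":0,"z":140,"wx":0,"wy":0,"wz":0},{"x":0,"y":0,"z":140,"wx":0,"wy":0,"wz":0},{"x":0,"y":0,"z":140,"wx":0,"wy":0,"wz":0}]'
python3 - <<'E'
from h import *
import cv2
im=ctrl.camera("scene");cv2.imwrite("pics/end.png",cv2.resize(im[100:340,150:450,::-1],None,fx=2.5,fy=2.5))
E
```

```text
t: 10.82
tcp_pos: [0.4698, -0.1782, 0.1957]
eef_rot: [0.097, 0.995, -0.0, 0.0]
force: [0.0, -0.7, -0.4]
finger_gap: 0.0951
gripper_force: 0.0
```

View pics/end.png

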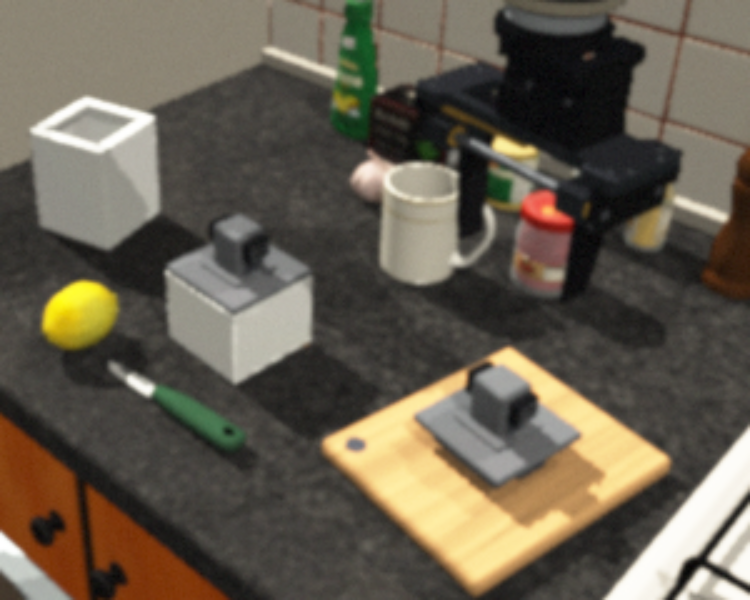

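The lid stands upright near the board's centre (plate at 497,440) with both buttons out. The low canister is still shut and the gripper is clear.

```bash
python3 -c "
from station import ctrl
print(ctrl.hand_in())"
```

```text
the job is handed in; nothing more can be done
None
```

The tall canister's lid is off and stands upright near the middle of the chopping board with both buttons sprung out. The low canister is still shut, and I handed the job in at about 11 s; no verdict was returned.

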